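# Sieve the cleaning balls out from the bottle stoppers

### The arm

A 7-joint arm with a two-finger parallel gripper is mounted at the origin on the work surface. World frame = base frame: x ahead of the robot, y to its left, z up, the work surface at z = 0. Lengths are in m, angles in rad, forces in N, time in s.
With the tool pointing down it reaches from about 0.425 to 0.8 m from the base axis. Payload 8.3 kg.
Tool frame: the origin (TCP) lies on the centre line of the jaws, within the pads' length; the fingertips stand 17 mm ahead of it and the grasp point (between the pads) lies 2 mm behind it; y points along the fingers, x is the direction in which the jaws open and shut, and the axes are right-handed (so a half turn about y gives the same grasp; the last joint's range is limited). The gripper opens to 85 mm and grips with 20 to 120 N. Pads are 22 mm wide; open, the fingers measure 114 mm over their backs; the gripper's body (76 mm by 85 mm) begins 54 mm behind the grasp point. The pads swing forward as they close: fully open they stand 13 mm farther back than shut.
Start: joints at [1.224, 0.383, 0.016, 1.37, -0.006, 1.388, -0.046], TCP at [0.175, -0.6, 0.227] pointing down, gripper open.
Joint ranges: [-2.95, 2.95], [-0.25, 2.06], [-1.52, 1.56], [0.18, 2.33], [-1.44, 4.58], [0.02, 2.06], [-3.01, 3.01]. Speed limits (rad/s): [2.39, 2.39, 3.01, 3.01, 3.14, 3.14, 3.14].

### API

Orientations are given as a rotation vector (axis times angle).
In Python, from plant import manip, fingers, vision, workorder gives the robot as it stands. Calls block until the motion is done:
- manip.move_ptp(position, orientation): joint-space move of the TCP to a pose.
- manip.movel(position, orientation=None, speed=0.15, contact_N=None): straight line of the TCP; orientation=None keeps the orientation; speed is the mean speed in m/s. With contact_N (N) it stops when the force on the tool has changed by that much, and returns True; else False.
- manip.goto_joints(angles): joint-space move.
- fingers.set_gripper(opening): finger opening in m; the grip force is fixed at half the most; returns when the fingers have stopped.
- manip.dwell(seconds).
- manip.ik(position, orientation): joint angles nearest the present ones, or None.
- manip.sense(): the state.
- vision.read_camera(name): name is "scene" or "top"; returns the picture (400x640x3 uint8, red, green, blue); there is no depth.
- vision.camera_params(name): a dict with "intrinsics" (3x3 intrinsics, pixels), "R" (3x3) and "t" (3): a world point X has camera coordinates R X + t. Camera axes: x right, y down, z forward; pixel columns grow to the right and rows downward; lengths in m; the calibration is good to about 2 mm. A picture is of the moment at which its call begins. camera_params takes no time and is no camera call.
A pose or a line that the arm cannot do raises manip.PlanningError and nothing moves.
- workorder.close_job(): hands the job in, once; it reports no verdict.
The state is a dict: "time": time; "joint_positions": joint angles; "qd": joint speeds; "joint_torque": joint torques, N m; "ee_pos": TCP position; "tcp_rot": TCP orientation; "contact_force": force on the tool from outside, world axes, zero at the start; "torque": the same for the moment, N m; "opening": finger opening in m.
Only numpy, scipy, OpenCV 4.12 (cv2) and the standard library are available. Lean on these libraries where they do the work, as an engineer would, in place of code of your own. Each camera call takes 0.05 s, during which the arm holds its last target.

### The job

The washed bottle stoppers are still mixed with the small steel cleaning balls in the slotted steel sieve. Lift the sieve by its top handle, carry it smoothly with everything in it until it is over the middle of the rectangular white enamel tray, and there shake it side to side, keeping it level, until all three balls have dropped into the tray and only the stoppers are left. Then stand the sieve back on the table beside the tray, upright, and let go of it.

Things in the scene. Friction and masses are not known exactly. Their poses are not given: they have to be found in the camera images.
- sieve: Loose slotted steel sieve, 0.28 kg: an open basket 156 mm long (its x axis), 74 mm wide (y), standing on its two end walls; walls 52 mm high; origin at the centre of its underside, z up. A bail handle spans its length. Balls stay put under sideways (y) accelerations below about 1 m/s2; brisk reversing strokes along y, 40 to 60 mm in 0.3 s or less each, throw them into the slots.
- sieve_grip (a point): Centre of the sieve's handle grip, 95 mm straight above the sieve's origin, axes as the sieve. The grip is a straight grey bar 60 mm long (x), 14 mm wide (y), 16 mm tall. Take it from above, fingers closing along y; under it 38 mm are free down to the stoppers' tops.
- sieve_floor (a point): Middle of the sieve's floor, 18 mm above its origin, axes as the sieve. The floor is one solid strip along x, 32 mm wide, a shallow V (10 degree slopes, valley along the middle, edges 3 mm higher). Either side of it an open slot 18 mm wide runs the whole length, up to the side wall.
- tray: Fixed rectangular white enamel tray with a dark rim, 250 mm (its x axis) by 230 mm (y), 40 mm high (43 mm with the rim bead), walls and floor 5 mm; origin at the centre of its underside at table level. The round white bowl nearby is not it.
- ball1_center (a point): Polished steel cleaning ball, 14 mm diameter, 11 g, point at its centre. It starts in the sieve, in the valley of the floor strip (there are three alike). It rolls freely.
- ball2_center (a point): Polished steel cleaning ball, 14 mm diameter, 11 g, point at its centre. It starts in the sieve, in the valley of the floor strip (there are three alike). It rolls freely.
- ball3_center (a point): Polished steel cleaning ball, 14 mm diameter, 11 g, point at its centre. It starts in the sieve, in the valley of the floor strip (there are three alike). It rolls freely.
- stopper1: Dark rubber bottle stopper, an upright cylinder 40 mm in diameter and 28 mm tall, about 35 g, origin at the centre of its underside. It starts standing in the sieve near one end (its twin is at the other end) and is too big for the slots.
- stopper2: Dark rubber bottle stopper, an upright cylinder 40 mm in diameter and 28 mm tall, about 35 g, origin at the centre of its underside. It starts standing in the sieve near one end (its twin is at the other end) and is too big for the slots.
There are look-alikes about, which are no part of the job. What is shaped like the sieve but blue or red is not meant.

How it is judged:
By the outcome, as a careful person would: the job done as asked, in the order asked, and still so for the second after the job is handed in, with the robot touching nothing.
It also fails if it takes over 56 s, if anything falls off the work surface, if the arm or the gripper's body presses on something with over 40 N, if the wrist force passes 120 N, or if a joint passes its speed limit or range.

## Working session

There is one attempt and no reset: what is moved stays moved. The work goes in short steps, each a Python script; the robot and the scene stay as the last script left them, time stands still between calls to the robot, and variables do not carry over. Pictures are saved under pics/ and viewed, and the job is handed in when it is done.

```bash
mkdir -p pics; ls; python3 - <<'E'
from plant import manip, fingers, vision, workorder
import cv2
for n in ("scene","top"):
    cv2.imwrite(f"pics/{n}0.png",vision.read_camera(n)[:,:,::-1]); p=vision.camera_params(n); print(n,p)
s=manip.sense(); print(s)
E
```

```text
pics
scene {'intrinsics': array([[478.79149174,   0.        , 320.81699582],
       [  0.        , 478.79149174, 205.07270151],
       [  0.        ,   0.        ,   1.        ]]), 'R': array([[ 0.74120093,  0.6712703 , -0.00416745],
       [ 0.50457134, -0.56120904, -0.65608854],
       [-0.44275156,  0.48419065, -0.75467242]]), 't': array([-0.33283041, -0.17164344,  1.44856428])}
top {'intrinsics': array([[373.35808655,   0.        , 316.37457594],
       [  0.        , 373.35808655, 199.7129446 ],
       [  0.        ,   0.        ,   1.        ]]), 'R': array([[-0.01956779, -0.99952245, -0.02391594],
       [-0.98932248,  0.02281236, -0.14394659],
       [ 0.14442342,  0.02084386, -0.98929642]]), 't': array([0.00629985, 0.47888854, 0.87231362])}
{'time': 0.1, 'joint_positions': array([ 1.22409951,  0.38414848,  0.01637162,  1.37104691, -0.00632456,
        1.38819101, -0.04649883]), 'qd': array([ 0.00053738, -0.00355785, -0.00055929, -0.00221662, -0.00107718,
        0.00063994,  0.00041263]), 'joint_torque': array([ 3.42367784e-03, -6.29135227e+01,  8.47633928e-01, -3.72757316e+01,
        1.67444529e-02,  1.04116238e-02,  4.06506445e-05]), 'ee_pos': array([ 0.17492033, -0.59954702,  0.2264833 ]), 'tcp_rot': array([-1.32913422,  0.99859584, -0.9962751 ]), 'contact_force': array([-0.92235214,  0.66433676,  0.47020055]), 'torque': array([ 0.03077425, -0.02003391, -0.09370843]), 'opening': 0.08535318892315215}
```

View pics/scene0.png

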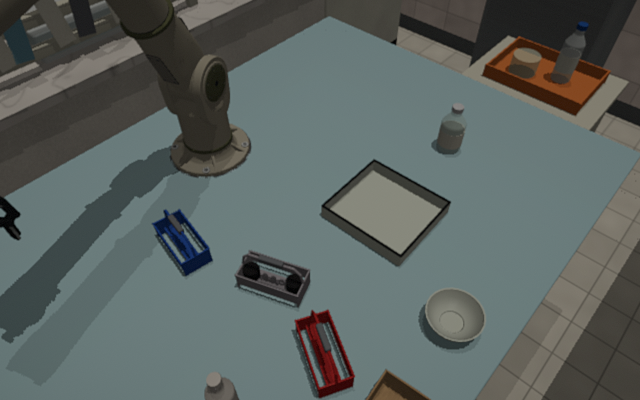

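View pics/top0.png

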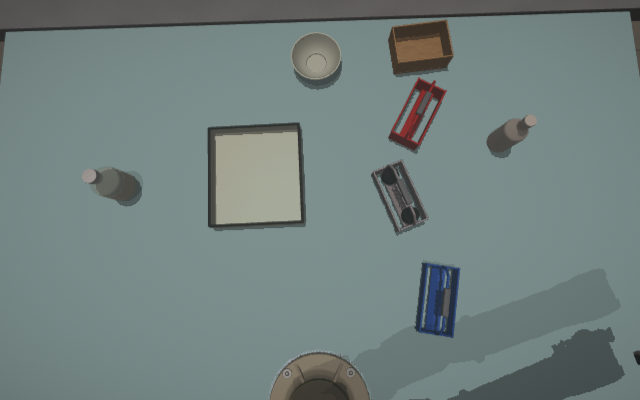

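```bash
python3 - <<'E'
import cv2
a=cv2.imread("pics/top0.png")[150:242,350:450]; b=cv2.imread("pics/scene0.png")[240:315,225:320]
cv2.imwrite("pics/c1.png",cv2.resize(a,None,fx=6,fy=6,interpolation=cv2.INTER_CUBIC))
cv2.imwrite("pics/c2.png",cv2.resize(b,None,fx=7,fy=7,interpolation=cv2.INTER_CUBIC))
E
```

```text
(no output)
```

View pics/c1.png

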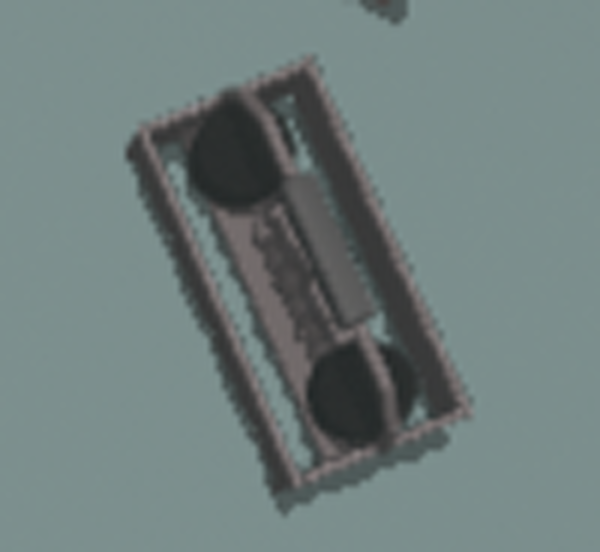

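View pics/c2.png

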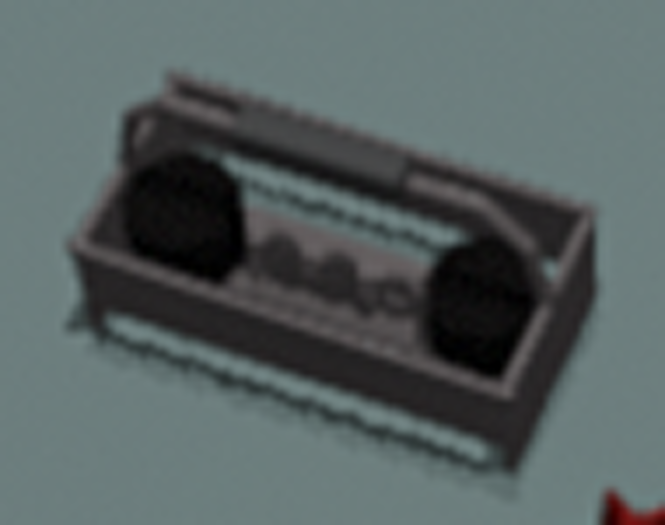

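```bash
cat > h.py <<'E'
import numpy as np
from plant import manip, fingers, vision, workorder
from scipy.spatial.transform import Rotation as R
P={n:vision.camera_params(n) for n in("scene","top")}
def back(n,uv,z):
    p=P[n]; d=np.linalg.inv(p["intrinsics"])@np.array([uv[0],uv[1],1.]); Rt=np.array(p["R"]).T
    o=-Rt@p["t"]; d=Rt@d; return o+d*(z-o[2])/d[2]
def proj(n,X):
    p=P[n]; c=p["intrinsics"]@(p["R"]@np.asarray(X)+p["t"]); return c[:2]/c[2]
E
python3 - <<'E'
from h import *
for n,off,f,cs,g in(("top",(350,150),6,[(142,132),(310,62),(466,410),(296,482)],(334,248)),("scene",(225,240),7,[(75,245),(178,75),(592,210),(510,395)],(325,145))):
    w=np.array([back(n,(off[0]+(c[0]+.5)/f-.5,off[1]+(c[1]+.5)/f-.5),.052) for c in cs]); print(n,w.round(4).tolist(),w.mean(0).round(4),[round(float(np.linalg.norm(w[i]-w[i-1])),4) for i in range(4)])
    for i,j in((0,3),(1,2),(0,1),(3,2)): d=w[j]-w[i]; print(np.degrees(np.arctan2(d[1],d[0])).round(1))
    print("grip",back(n,(off[0]+g[0]/f-.4,off[1]+g[1]/f-.4),.103))
t=np.array([back("top",c,.043) for c in [(209,125),(300,124),(303,226),(210,227)]]);print(t.round(4),t.mean(0))
t=np.array([back("scene",c,.043) for c in [(375,161),(450,204),(402,259),(322,209)]]);print(t.round(4),t.mean(0))
s=manip.sense();print(R.from_rotvec(s["tcp_rot"]).as_matrix().round(3))
E
```

```text
top [[0.5415, -0.1421, 0.052], [0.5685, -0.2104, 0.052], [0.4272, -0.2639, 0.052], [0.4004, -0.1962, 0.052]] [ 0.4844 -0.2032  0.052 ] [0.151, 0.0735, 0.151, 0.0727]
-159.0
-159.3
-68.4
-68.4
grip [ 0.48422105 -0.20479711  0.103     ]
scene [[0.4266, -0.2655, 0.052], [0.4012, -0.1972, 0.052], [0.5425, -0.1429, 0.052], [0.5705, -0.2106, 0.052]] [ 0.4852 -0.204   0.052 ] [0.154, 0.0729, 0.1515, 0.0733]
20.9
21.0
110.4
112.5
grip [ 0.48731653 -0.20516773  0.103     ]
[[0.6724 0.2604 0.043 ]
 [0.6686 0.0329 0.043 ]
 [0.4151 0.0291 0.043 ]
 [0.4175 0.2523 0.043 ]] [0.54338602 0.14364835 0.043     ]
[[0.4285 0.2501 0.043 ]
 [0.672  0.253  0.043 ]
 [0.6809 0.0295 0.043 ]
 [0.4367 0.0185 0.043 ]] [0.55448794 0.13776371 0.043     ]
[[ 0.28  -0.     0.96 ]
 [-0.96   0.002  0.28 ]
 [-0.002 -1.     0.   ]]
```

```bash
cat >> h.py <<'E'
def ori(yaw):  # sieve yaw; tool x = -sieve y, tool y down
    x=np.array([np.sin(yaw),-np.cos(yaw),0]); y=np.array([0,0,-1.]); return R.from_matrix(np.c_[x,y,np.cross(x,y)]).as_rotvec()
YAW=np.radians(21)
E
python3 - <<'E'
from h import *
import cv2
o=ori(YAW)
manip.move_ptp([.485,-.204,.19],o)
s=manip.sense();print(s["time"],s["ee_pos"],s["joint_positions"].round(2))
for n in P: cv2.imwrite(f"pics/{n}1.png",cv2.resize(vision.read_camera(n)[120:340,200:460,::-1],None,fx=3,fy=2.7))
E
```

```text
1.9333 [ 0.48459916 -0.20549354  0.19000428] [ 0.64  0.21 -0.35  1.68  0.08  1.26 -0.93]
```

View pics/scene1.png

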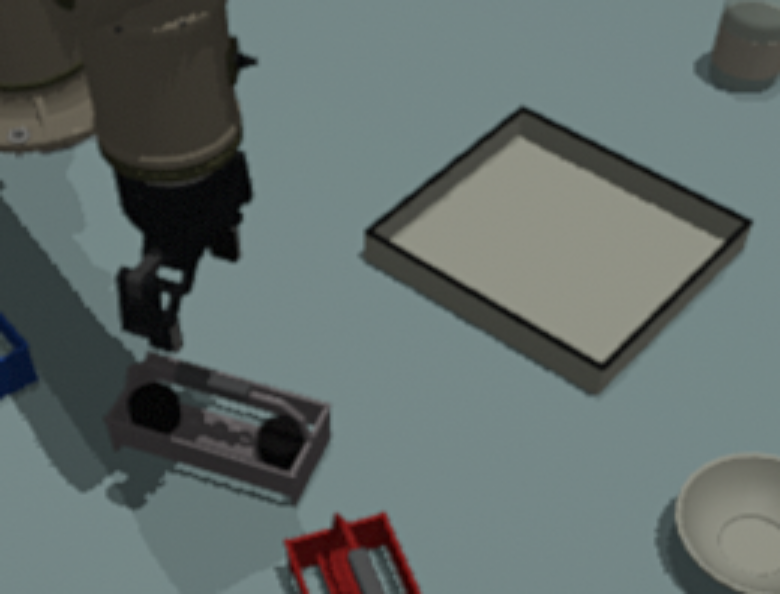

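View pics/top1.png

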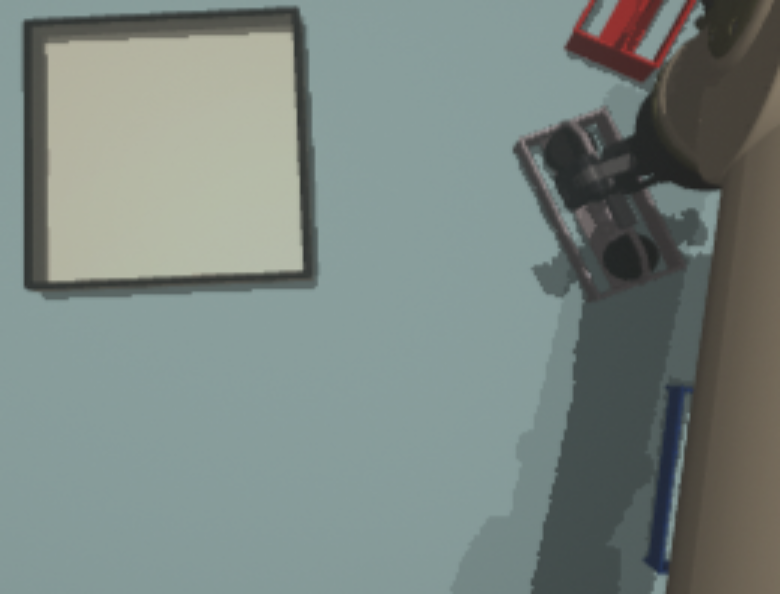

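```bash
python3 - <<'E'
from h import *
s=manip.sense();print(s["time"],s["ee_pos"],R.from_rotvec(s["tcp_rot"]).as_matrix().round(3))
print(manip.movel([.485,-.204,.093],ori(YAW),speed=.08,contact_N=8))
s=manip.sense();print(s["time"],s["ee_pos"],s["contact_force"])
fingers.set_gripper(0.0)
s=manip.sense();print(s["time"],s["ee_pos"],s["opening"],s["contact_force"],s["joint_positions"].round(2))
E
```

```text
2.0333 [ 0.48464344 -0.20534757  0.18999097] [[ 0.356 -0.     0.934]
 [-0.934 -0.     0.356]
 [ 0.    -1.    -0.   ]]
False
3.4 [ 0.48540286 -0.20412259  0.09357752] [ 0.64676646 -0.25951706 -0.94130644]
4.0583 [ 0.48495093 -0.2037722   0.09316348] 0.011849104213844887 [-1.64843898  1.14492447  3.96893129] [ 0.63  0.3  -0.34  1.8   0.12  1.05 -0.96]
```

```bash
python3 - <<'E'
from h import *
import cv2
manip.movel([.485,-.204,.175],None,speed=.06)
s=manip.sense();print(s["time"],s["ee_pos"],s["opening"],s["contact_force"],s["joint_positions"].round(2))
cv2.imwrite("pics/s2.png",cv2.resize(vision.read_camera("scene")[160:340,200:400,::-1],None,fx=3.3,fy=3.3))
E
```

```text
5.575 [ 0.4847468  -0.20391692  0.17453778] 0.011604054369420152 [-0.18956992 -0.49344256 -3.79557775] [ 0.64  0.23 -0.35  1.71  0.08  1.22 -0.93]
```

View pics/s2.png

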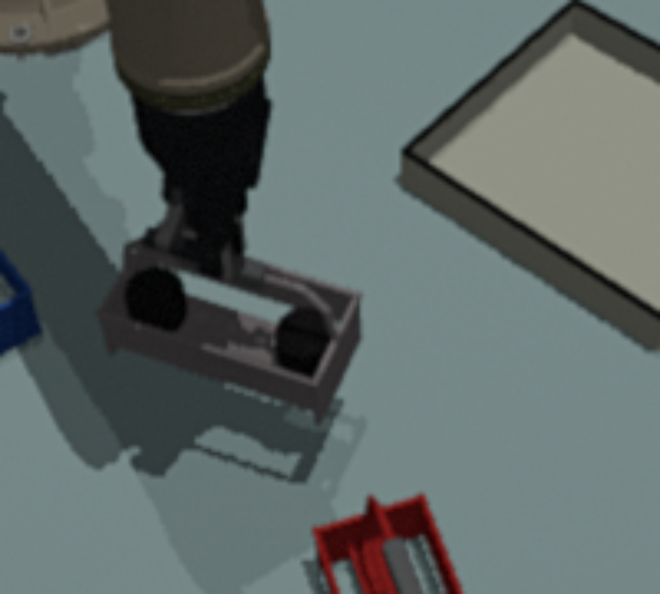

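```bash
python3 - <<'E'
from h import *
import cv2
manip.movel([.549,.140,.175],None,speed=.11)
manip.dwell(.2)
s=manip.sense();print(s["time"],s["ee_pos"],s["opening"],s["contact_force"],s["joint_positions"].round(2))
for n in P: cv2.imwrite(f"pics/{n}3.png",cv2.resize(vision.read_camera(n)[90:290,190:480,::-1],None,fx=2.7,fy=2.7))
E
```

```text
9.1583 [0.54900981 0.13986886 0.17501502] 0.011405267401517162 [ 0.43532315 -0.46876659 -3.47131762] [ 0.14  0.34 -0.55  1.59  0.19  1.26 -1.65]
```

View pics/scene3.png

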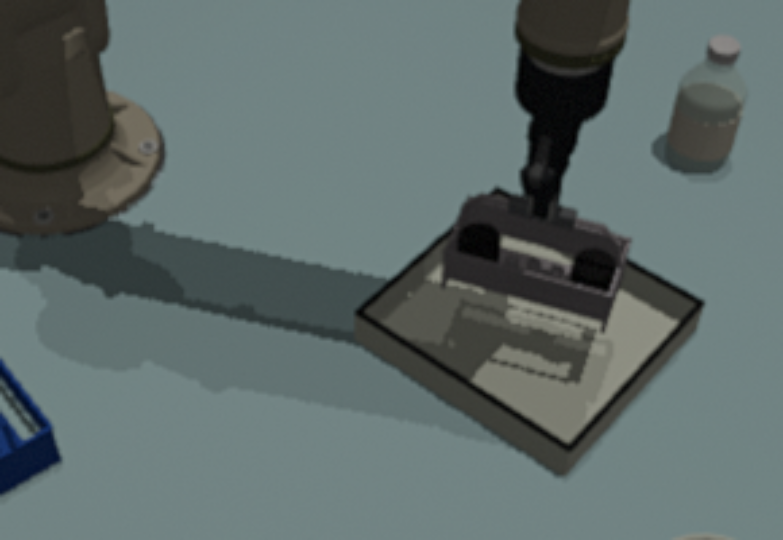

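View pics/top3.png

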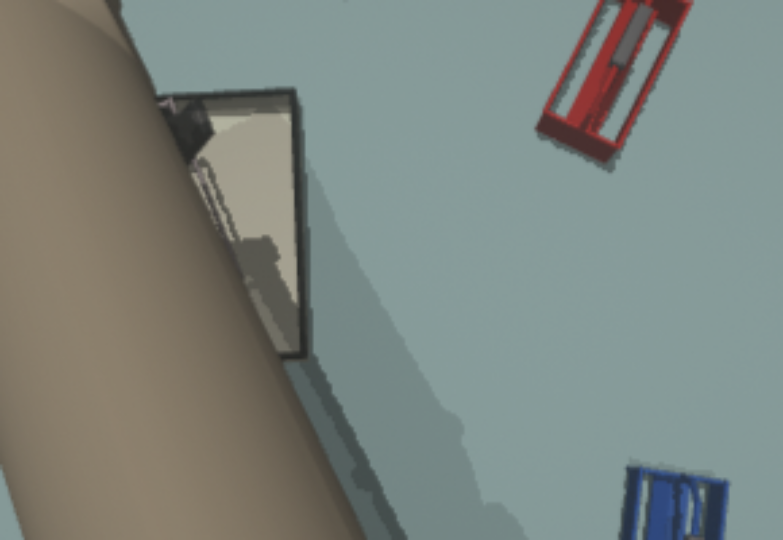

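```bash
cat > shake.py <<'E'
from h import *
import cv2,sys
C=np.array([.549,.140,.160]); d=np.array([-np.sin(YAW),np.cos(YAW),0]); v=float(sys.argv[1]); n=int(sys.argv[2]); tag=sys.argv[3]; A=float(sys.argv[4])
manip.movel(C,None,speed=.05); 
manip.movel(C+A*d,None,speed=.06)
t=[manip.sense()["time"]]
for k in range(n):
    manip.movel(C+(A if k%2 else -A)*d,ori(YAW),speed=v); s=manip.sense();t.append(s["time"])
print(np.diff(t).round(3),s["ee_pos"],R.from_rotvec(s["tcp_rot"]).as_matrix().round(3)[2])
manip.movel(C,None,speed=.06); manip.dwell(.3)
s=manip.sense();print(s["time"],s["ee_pos"],s["opening"],s["contact_force"])
cv2.imwrite(f"pics/{tag}.png",cv2.resize(vision.read_camera("scene")[150:270,310:460,::-1],None,fx=5,fy=5,interpolation=cv2.INTER_CUBIC))
E
python3 shake.py .22 6 sh1 .025
```

```text
[0.375 0.375 0.375 0.375 0.375 0.375] [0.53905505 0.16588778 0.16025733] [-0.001 -1.     0.   ]
13.3917 [0.54886846 0.14040711 0.16002786] 0.01162903091981683 [ 0.5846098  -0.42856491 -2.7922209 ]
```

View pics/sh1.png

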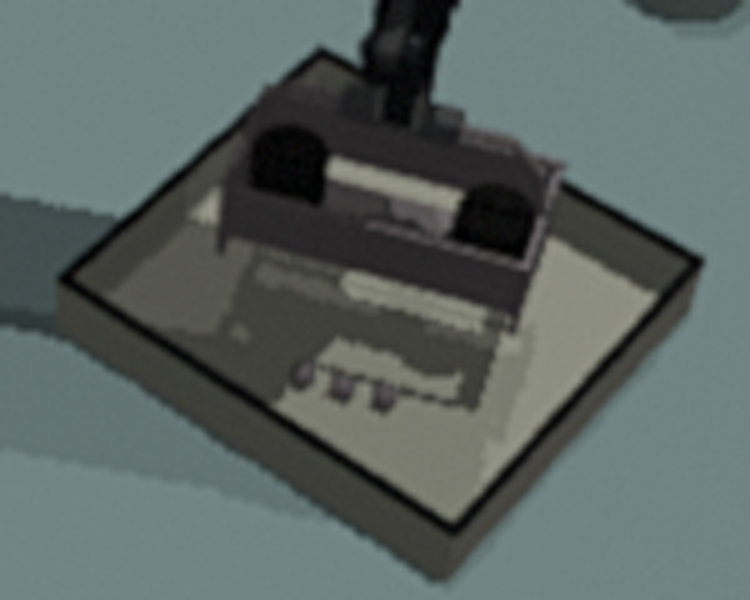

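```bash
python3 - <<'E'
from h import *
import cv2
o=ori(YAW)
manip.movel([.549,.140,.178],o,speed=.06)
manip.movel([.515,-.085,.178],o,speed=.1)
manip.movel([.515,-.085,.100],o,speed=.07)
print(manip.movel([.515,-.085,.091],o,speed=.02,contact_N=4))
manip.dwell(.2)
s=manip.sense();print(s["time"],s["ee_pos"],s["opening"],s["contact_force"])
for n in P: cv2.imwrite(f"pics/{n}5.png",cv2.resize(vision.read_camera(n)[110:310,200:470,::-1],None,fx=2.9,fy=2.9))
E
```

```text
True
18.1833 [ 0.51505152 -0.08448991  0.09303242] 0.011904309238831158 [-1.10955325  1.01473715  5.30340847]
```

View pics/scene5.png

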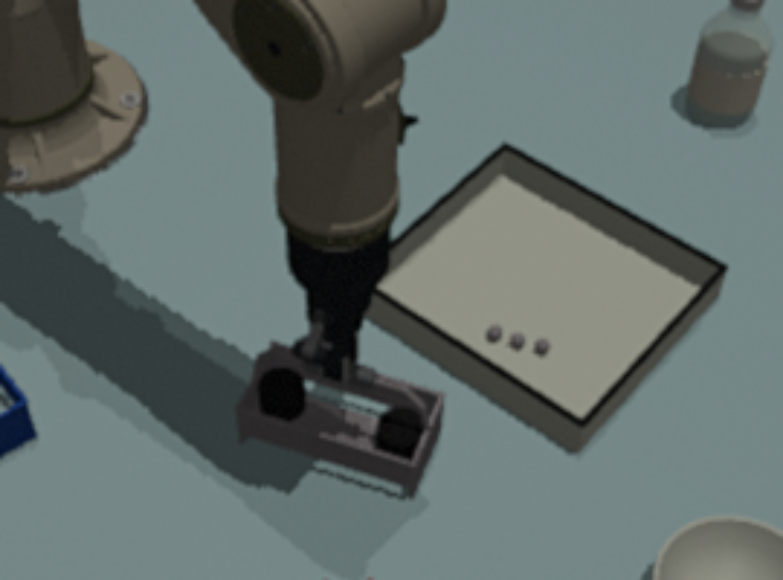

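View pics/top5.png

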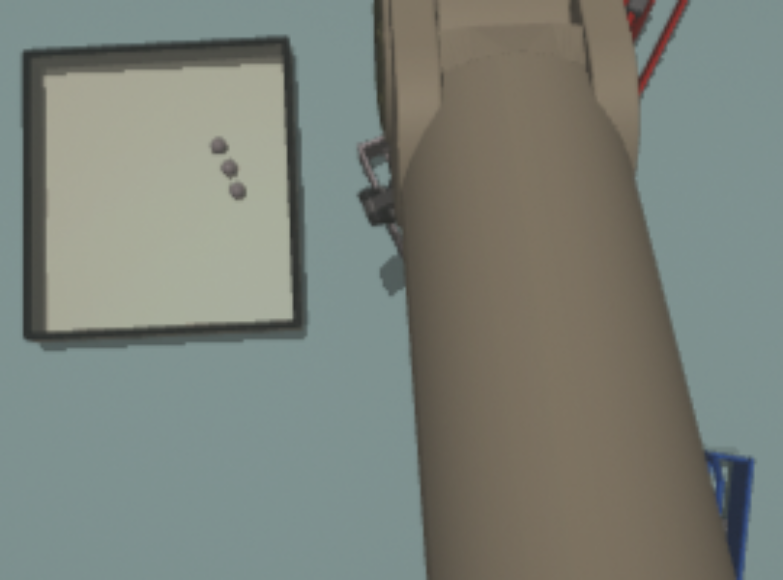

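Three balls lie in the tray and the sieve stands on the table with both stoppers. Next I release it and withdraw.

```bash
python3 - <<'E'
from h import *
import cv2
fingers.set_gripper(0.085)
manip.movel([.515,-.085,.25],None,speed=.08)
manip.move_ptp([.46,-.33,.27],ori(YAW))
manip.dwell(.3)
s=manip.sense();print(s["time"],s["ee_pos"],s["opening"],s["contact_force"])
for n in P: cv2.imwrite(f"pics/{n}6.png",cv2.resize(vision.read_camera(n)[110:310,200:470,::-1],None,fx=2.9,fy=2.9))
E
```

```text
22.4 [ 0.46059434 -0.32891433  0.27007278] 0.08514183533298379 [ 0.16352559 -0.28552144  0.51347021]
```

View pics/scene6.png

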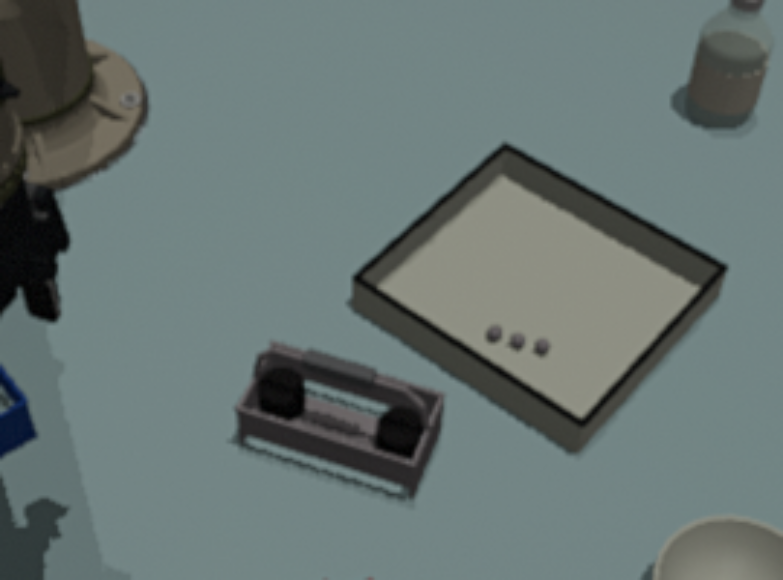

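View pics/top6.png

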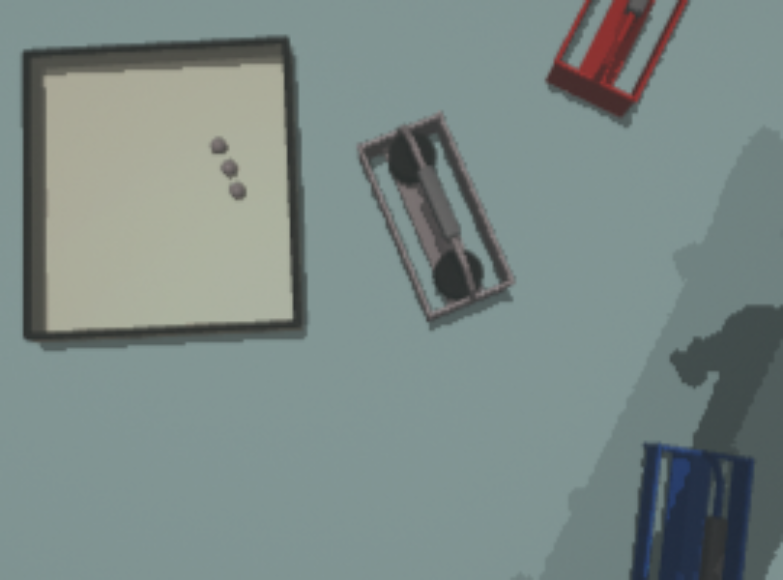

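The sieve stands upright beside the tray with only the two stoppers in it. The three balls rest in the tray, at top-crop pixels (218,145), (230,168) and (238,190), and the arm is clear.

```bash
python3 - <<'E'
from h import *
workorder.close_job()
E
```

```text
the job is handed in; nothing more can be done
```

The job is done and handed in at about 22.5 s. All three balls are in the white enamel tray. The steel sieve stands upright on the table, an estimated 45 mm from the tray, with only the two stoppers in it.

I lifted the sieve by its grip, carried it level to the middle of the tray and shook it with six 50 mm strokes along its y axis. Then I set it down and let go.

**Last checks:** The final pictures from both cameras show three balls at rest in the tray, none in the sieve, and the gripper open and clear of everything. The force on the tool was near zero.

**What did not match:**
- **Stroke time:** Each stroke took 0.375 s including settling, longer than the 0.3 s advised, but all the balls still dropped.
- **Gripper opening:** It read about 11.8 mm on the 14 mm bar, but the grip held throughout.
- **Tray centre:** The two cameras differed by about 12 mm, so I aimed close to the mean. The balls landed well inside the walls.

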